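# Lean a light bar in the curing stand

## Task

Stand the LED light bar in the steel curing stand so that its sealant can cure: connector end up, light window facing away from the back plate, plain end on the base plate with its foot snug against the aluminium stop, top end leaning on the back plate, roughly in the middle of the stop. Before you let go, push the foot home against the stop with a light steady push of about half a second (some 5 N, never ramming bar, stop or stand); leave it leaning by itself, and leave the pot, screwdriver, bottle and bulb where they are.

Things in the scene. Friction and masses are not known exactly. Their poses are not given: they have to be found in the camera images.
- bar_center (a point): centre of the light bar: a plain aluminium bar 220 long (its x), 28 wide (y), 24 high (z) mm, 0.18 to 0.35 kg, lying on the bench with its z axis up. White light window along its top (+z) face; black connector boss 18 x 18 mm, 12 mm high, on the top face, centred 85 mm from the bar's centre towards the +x end. The +x end is the upper end when leaning; the plain -x end is the foot. Axes are the bar's.
- bar_foot (a point): middle of the bar's -x end edge on the window (top) face, 110 mm along -x and 12 mm along +z from the bar's centre: this edge meets the stop when the bar leans. Axes are the bar's.
- bar_heel (a point): middle of the bar's -x end edge on the underside, 110 mm along -x and 12 mm along -z from the bar's centre: this edge stands on the base plate. Axes are the bar's.
- bar_top (a point): middle of the bar's +x end edge on the underside, 110 mm along +x and 12 mm along -z from the bar's centre: this edge leans on the back plate. Axes are the bar's.
- stand: fixed steel curing stand, origin on the bench level, z up. Base plate 6 mm thick (top at z = 6 mm), from x = -110 to +120 mm, 120 mm wide (y). Upright back plate, 120 mm wide and 200 mm high, its face (towards -x) at x = +110 mm. The bar leans in the stand's x-z plane, foot towards -x, top towards +x.
- stop: fixed aluminium stop clamped on the base plate; it does not give. Origin at the middle of its underside, on the base plate, axes as the stand's. An upright 12 mm thick (x), 80 mm wide (y), 34 mm high; its face for the bar's foot looks to +x, at x = +6 mm. A 6 mm high flange runs from it to x = -30 mm. The distance from this face to the back plate differs from time to time (146 to 172 mm) and sets the lean, about 45 to 55 degrees from level.
- pot_mid (a point): middle of an open red plastic pot, 80 mm across, 70 mm high, a bystander
- driver_mid (a point): middle of a screwdriver lying on the bench, 190 mm long (x), a bystander
- flux_mid (a point): middle of a small brown bottle, 44 mm across, 85 mm high, upright, a bystander
- bulb_mid (a point): middle of a small car bulb lying on the bench, 58 mm long, 25 mm thick, a bystander
Mind the look-alikes: they are no part of the job. Of the things that look like the part that bears bar_center, the smallest one is meant.

How it is judged:
By the outcome, as a careful person would: the job done as asked, in the order asked, and still so for the second after the job is handed in, with the robot touching nothing.
It also fails if it takes over 72 s, if anything falls off the work surface, if the arm or the gripper's body presses on something with over 40 N, if the wrist force passes 120 N, or if a joint passes its speed limit or range.

## Robot

A 7-joint arm with a two-finger parallel gripper is mounted at the origin on the work surface. World frame = base frame: x ahead of the robot, y to its left, z up, the work surface at z = 0. Lengths are in m, angles in degrees, forces in N, time in s.
With the tool pointing down it reaches from about 0.425 to 0.875 m from the base axis. Payload 4.7 kg.
Tool frame: the origin (TCP) lies between the finger pads; the fingertips stand env.finger_overhang ahead of it and the grasp point (between the pads) lies 5 mm behind it (env.finger_overhang is the distance from the TCP to the fingertips, in m); z points along the fingers, y is the line along which they close (so a half turn about z gives the same grasp; the last joint's range is limited). The gripper opens to 87 mm and grips with 3 to 60 N. Pads are 19 mm wide; open, the fingers measure 117 mm over their backs; the gripper's body (75 mm by 190 mm) begins 51 mm behind the grasp point.
Start: joints at [71.74, 18.392, -4.016, 83.108, 1.295, 78.541, -3.26], TCP at [0.212, -0.614, 0.237] pointing down, gripper open.
Joint ranges: [-163.93, 163.93], [-17.29, 119.83], [-79.2, 71.16], [3.27, 140.29], [-89.18, 269.18], [5.43, 117.66], [-154.24, 154.24]. Speed limits (degrees/s): [147.25, 147.25, 180, 180, 180, 180, 180].

## Interface

Orientations are given as [roll, pitch, yaw] about the fixed x, y, z axes, in that order (R = Rz(yaw) Ry(pitch) Rx(roll)).
In Python, from cell import telemetry, eyes, env, models gives the robot as it stands. The module is installed in compiled form; this text tells all that it offers.
- The arm moves only by the tool drive_tool, never from a script. Its arguments are lists of equal length, an entry for each row: "angular": the turn, a rotation vector about the tool's x, y, z in rad, a list of three; "delta_pos": the shift along the tool's x, y, z in cm, a list of three; "gripper": the finger opening in cm, from 0 to 8.7. A call has 1 to 20 rows; each row shifts and turns the commanded pose from where the row before left it, along the tool's axes as they then stand; what a row does not reach is not made up. A row lasts 1/10 s, in which the tool goes at most 50 mm and 8.59 degrees, less where a joint would pass 70% of its speed; a pose out of reach is approached as far as the arm can. A call with a gripper value outside its range is refused whole. The fingers move at their own pace and stop on an object; "squeeze" is the grip in N (left out, the last holds). Time passes only in rows, so rows that do not move let the fingers close. It gives the time, the measured TCP pose, the force, the opening and the grip force at its end, in the units of the state.
- telemetry.get_obs(): the state, without advancing time (a new reading comes with each control period).
- eyes.read_camera(name): name is "side" or "top"; returns a dict with "pixels" (420x560x3 uint8, red, green, blue), "mtx" (3x3 intrinsics, pixels), "origin" and "orientation" of the camera in the world. Camera axes: x right, y down, z forward; pixel columns grow to the right and rows downward; lengths in m; the calibration is good to about 2 mm. A picture is of the moment at which its call begins. There is no depth.
- env.sign_off(): hands the job in; it is judged then, once.
Trained networks look in a picture, given as the dict that the camera call returned (one of the last four; its "shot" number tells which), for a name from the list of things; names that differ only in an ending like _2 or _b are one class to them, and where a whole thing is asked for, a point or a joint stands for the part that bears it (a point fixed in the world has none). Each returns a list of dicts, best first, with "p" (0 to 1); they miss things now and then, are a little off and sometimes report something else, mostly with a low value. They report only what shows in the picture. A call takes as long as a camera call. They do not tell look-alikes from the thing itself.
- models.search_frame(picture, target): "centre" ([column, row] in pixels, amid what is visible of it).
- models.cut_out(picture, target): "pixels" (420x560 bool, what is visible of it) and "centre" ([column, row] in pixels, amid what is visible of it).
The state is a dict: "time_s": time; "qpos": joint angles; "joint_velocities": joint speeds; "effort": joint torques, N m; "tool_pos": TCP position; "tool_rot": TCP orientation; "force": force on the tool from outside, world axes, zero at the start; "wrist_torque": the same for the moment, N m; "grip_width": finger opening in m; "grasp_force": force on a finger pad.
Only numpy, scipy, OpenCV 4.12 (cv2) and the standard library are available. Lean on these libraries where they do the work, as an engineer would, in place of code of your own. Each camera call takes 0.05 s, during which the arm holds its last target. There are 200 camera calls.

## Working session

There is one attempt and no reset: what is moved stays moved. The work goes in short steps, Python scripts to look and compute and a tool call to move; the robot and the scene stay as the last step left them, time stands still between calls to the robot, and variables do not carry over. Pictures are saved under pics/ and viewed, at most 10 in all, crops included, and the job is handed in when it is done.

Besides the shell and the picture viewer there is one more tool, called after "Call:" as name(argument=value, ...) on one line, values as JSON. drive_tool: Moves the arm, as the interface text tells. Its arguments: {"type":"object","properties":{"angular":{"type":"array","items":{"type":"array","items":{"type":"number"}}},"delta_pos":{"type":"array","items":{"type":"array","items":{"type":"number"}}},"gripper":{"type":"array","items":{"type":"number"}},"squeeze":{"type":"number"}},"required":["angular","delta_pos","gripper"]}

```bash
mkdir -p pics; cat > h.py <<'E'
import numpy as np, cv2
from cell import telemetry, eyes, env, models
from scipy.spatial.transform import Rotation as R
def Rc(c):
    o=np.array(c["orientation"]); return o if o.shape==(3,3) else R.from_euler('xyz',o,degrees=True).as_matrix()
def ray(c,uv):
    d=Rc(c)@np.linalg.inv(np.array(c["mtx"]))@np.array([uv[0],uv[1],1.]); return np.array(c["origin"]),d
def onz(c,uv,z):
    o,d=ray(c,uv); return o+d*(z-o[2])/d[2]
def proj(c,p):
    q=Rc(c).T@(np.array(p)-c["origin"]); q=np.array(c["mtx"])@q; return q[:2]/q[2]
def save(c,n,crop=None,s=1):
    im=np.array(c["pixels"])[...,::-1]
    if crop: im=im[crop[1]:crop[3],crop[0]:crop[2]]
    cv2.imwrite(n,cv2.resize(im,None,fx=s,fy=s,interpolation=cv2.INTER_CUBIC))
E
python3 - <<'E'
from h import *
print(env.finger_overhang); s=telemetry.get_obs(); print(s["tool_pos"],s["tool_rot"])
for n in("top","side"):
    c=eyes.read_camera(n); save(c,f"pics/{n}1.png"); print(n,c["origin"],c["orientation"],c["mtx"])
    for t in("bar_center","bar_foot","bar_heel","bar_top","stand","stop","pot_mid","driver_mid","flux_mid","bulb_mid"):
        print(t,[(round(d["p"],2),np.round(d["centre"],1).tolist(),np.round(onz(c,d["centre"],.012),3).tolist()) for d in models.search_frame(c,t)[:4]])
E
```

```text
0.014
[ 0.21208895 -0.61387272  0.23544834] [-1.79891569e+02  8.26109884e-03  1.90655582e+01]
top [0.38999396 0.02052916 1.55305689] [-175.20568044   -1.04175013  -89.68060583] [[495.10047559   0.         281.27248853]
 [  0.         495.10047559 204.94775923]
 [  0.           0.           1.        ]]
bar_center [(0.92, [340.1, 188.9], [0.571, -0.191, 0.012]), (0.76, [187.4, 308.0], [0.201, 0.279, 0.012]), (0.68, [353.2, 288.7], [0.261, -0.23, 0.012])]
bar_foot [(0.82, [358.2, 286.0], [0.27, -0.246, 0.012]), (0.64, [187.9, 309.4], [0.197, 0.277, 0.012]), (0.56, [337.4, 190.8], [0.565, -0.183, 0.012]), (0.35, [437.2, 209.3], [0.509, -0.496, 0.012])]
bar_heel [(0.95, [186.5, 307.4], [0.203, 0.282, 0.012]), (0.94, [352.9, 289.4], [0.259, -0.229, 0.012]), (0.91, [334.4, 187.3], [0.576, -0.173, 0.012])]
bar_top [(0.89, [191.5, 303.9], [0.213, 0.267, 0.012]), (0.81, [335.5, 195.0], [0.552, -0.177, 0.012]), (0.75, [350.3, 287.5], [0.265, -0.221, 0.012]), (0.33, [355.5, 120.5], [0.79, -0.241, 0.012])]
stand [(0.97, [217.3, 187.3], [0.573, 0.194, 0.012])]
stop [(0.74, [216.1, 158.4], [0.665,
[... 798 characters left out ...]
-0.173, 0.012])]
bar_heel [(0.87, [368.2, 222.3], [0.287, -0.211, 0.012]), (0.77, [299.1, 311.8], [0.23, 0.229, 0.012]), (0.58, [300.4, 190.8], [0.563, -0.184, 0.012])]
bar_top [(0.96, [296.9, 193.1], [0.564, -0.166, 0.012]), (0.75, [302.8, 313.5], [0.219, 0.227, 0.012]), (0.65, [372.7, 220.3], [0.281, -0.23, 0.012])]
stand [(0.76, [231.5, 247.5], [0.552, 0.18, 0.012])]
stop [(0.75, [199.1, 235.0], [0.671, 0.212, 0.012])]
pot_mid [(0.96, [219.0, 183.3], [0.813, -0.017, 0.012])]
driver_mid [(0.72, [270.4, 156.0], [0.784, -0.268, 0.012]), (0.4, [301.3, 192.4], [0.555, -0.18, 0.012])]
flux_mid [(0.8, [172.8, 311.9], [0.5, 0.468, 0.012])]
bulb_mid [(0.66, [362.6, 160.7], [0.496, -0.486, 0.012])]
```

View pics/top1.png

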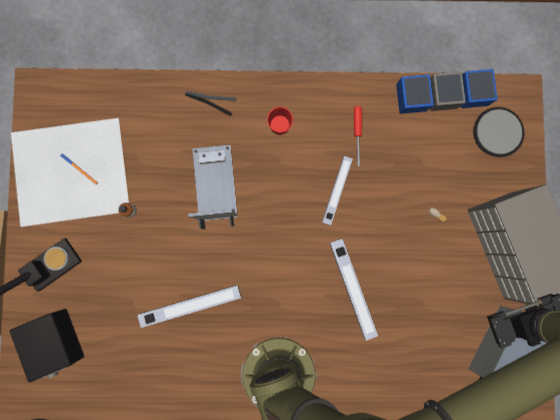

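View pics/side1.png

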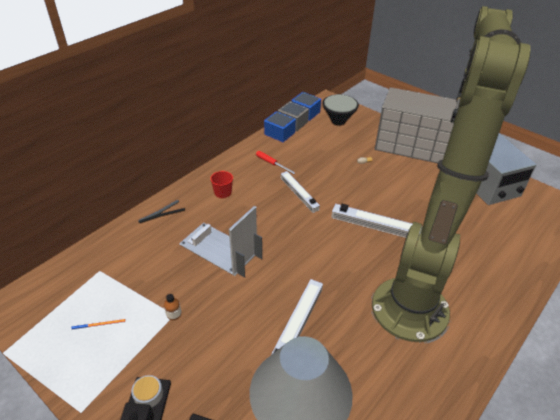

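The top view shows three look-alike bars. The smallest is at (338,190), with its connector at (329,216) towards the robot. The stand is at (215,187), with its back plate near row 215 and its stop near row 156. Next I'll measure the bar and the stand.

```bash
python3 - <<'E'
from h import *
c=eyes.read_camera("top")
for d in models.cut_out(c,"bar_center"):
    m=np.array(d["pixels"]).astype(np.uint8); ys,xs=np.nonzero(m)
    P=np.array([onz(c,(x,y),.024)[:2] for x,y in zip(xs,ys)],np.float32)
    r=cv2.minAreaRect(P); print("bar",d["p"],d["centre"],r)
s=eyes.read_camera("side")
for d in models.cut_out(s,"bar_center"):
    m=np.array(d["pixels"]).astype(np.uint8); ys,xs=np.nonzero(m)
    P=np.array([onz(s,(x,y),.018)[:2] for x,y in zip(xs,ys)],np.float32)
    print("sidebar",d["p"],d["centre"],cv2.minAreaRect(P))
for t in("stand","stop"):
  for d in models.cut_out(c,t)[:1]:
    m=np.array(d["pixels"]).astype(np.uint8); ys,xs=np.nonzero(m)
    print(t,d["p"],cv2.minAreaRect(np.c_[xs,ys].astype(np.float32)),len(xs))
a=np.array(c["pixels"])[135:235,180:250]; b=np.array(s["pixels"])[195:285,170:280]
a=cv2.resize(a,None,fx=6,fy=6,interpolation=cv2.INTER_CUBIC)[:600]
b=cv2.resize(b,None,fx=7,fy=6.5,interpolation=cv2.INTER_CUBIC)
cv2.imwrite("pics/st_top.png",a[...,::-1]); cv2.imwrite("pics/st_side.png",b[...,::-1])
E
```

```text
bar 0.85 [188.3, 304.1] ((0.21031148731708527, 0.2716497778892517), (0.04484931007027626, 0.3179692327976227), 17.039859771728516)
bar 0.84 [338.0, 189.9] ((0.5676180720329285, -0.17978426814079285), (0.028493274003267288, 0.2196677029132843), 71.43367004394531)
bar 0.75 [357.0, 291.1] ((0.26289090514183044, -0.22984308004379272), (0.3148007094860077, 0.04636727273464203), 19.43073081970215)
sidebar 0.94 [368.6, 222.3] ((0.28665268421173096, -0.2158164083957672), (0.2664819359779358, 0.08662332594394684), 17.34560775756836)
sidebar 0.83 [301.6, 194.2] ((0.5620454549789429, -0.17166106402873993), (0.04257180169224739, 0.23623095452785492), 72.8806381225586)
sidebar 0.81 [299.6, 311.2] ((0.21898846328258514, 0.24116915464401245), (0.05023469403386116, 0.27530404925346375), 16.57547950744629)
sidebar 0.41 [232.8, 248.6] ((0.5751510858535767, 0.1329071819782257), (0.25111690163612366, 0.2827375531196594), 6.54945707321167)
stand 0.67 ((211.05799865722656, 186.10220336914062), (82.93783569335938, 48.984832763671875), 86.98721313476562) 2815
stop 0.78 ((211.81517028808594, 156.0428009033203), (13.03706169128418, 26.323638916015625), 86.42366790771484) 323
```

View pics/st_top.png

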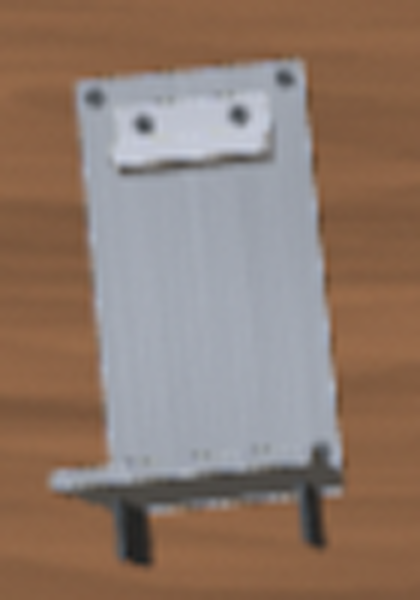

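View pics/st_side.png

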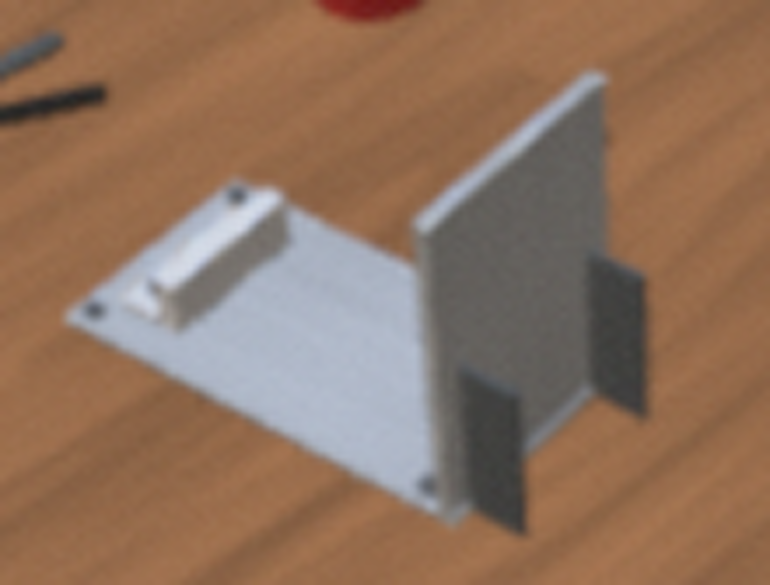

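Both crops show the stand with its stop on the far side and its back plate near the robot. Top crop: base corners at (77,82), (302,60) and (343,492), stop face edge from (117,164) to (271,151). Side crop: base corners at (65,320), (235,180) and (455,522), plate top at (418,225) and (600,80).

```bash
cat > fit.py <<'E'
from h import *
from scipy.optimize import least_squares
c=eyes.read_camera("top"); s=eyes.read_camera("side")
T=lambda u,v:(180+u/6-.4,135+v/6-.4); S=lambda u,v:(170+u/7-.4,195+v/6.5-.4)
obs=[(c,(-110,-60,6),T(77,82)),(c,(-110,60,6),T(302,60)),(c,(120,60,6),T(343,492)),
(s,(-110,-60,6),S(65,320)),(s,(-110,60,6),S(235,180)),(s,(120,-60,6),S(455,522)),
(c,(110,-60,206),T(52,472)),(s,(110,60,206),S(592,74)),(s,(110,-60,206),S(415,225))]
def W(p,q):
    a=np.radians(p[2]);x,y,z=np.array(q)/1000
    return np.array([p[0]+np.cos(a)*x-np.sin(a)*y,p[1]+np.sin(a)*x+np.cos(a)*y,z])
def f(p): return np.concatenate([proj(k,W(p,q))-o for k,q,o in obs])
r=least_squares(f,[.57,.19,180],loss="soft_l1",x_scale=[.01,.01,1]); p=r.x
print(p,np.round(f(p).reshape(-1,2),1).tolist())
# stop face top edge (z=40)
def g(q): return np.concatenate([proj(c,W(p,(q[0],q[1]-40,40)))-T(115,162),proj(c,W(p,(q[0],q[1]+40,40)))-T(271,150),
  proj(s,W(p,(q[0],q[1]+40,40)))-S(285,200)])
r=least_squares(g,[-40,0]);q=r.x;print("stopface",q,np.round(r.fun,1), "dist",110-q[0])
print(W(p,(q[0],q[1],6)))
E
python3 fit.py
```

```text
[  0.59373487   0.20459345 186.37580407] [[-0.6, 0.3], [-0.2, 0.2], [0.1, 0.4], [0.2, -0.6], [0.3, -0.1], [0.2, -0.1], [-1.0, 0.3], [-0.1, -2.1], [-0.5, -1.9]]
stopface [-58.79860017   1.33211798] [-0.3  0.4 -0.4 -0.2  0.3 -1. ] dist 168.79860016970449
[0.65231772 0.20979911 0.006     ]
```

Call:
drive_tool(angular=[[0,0,0.1315],[0,0,0.1315],[0,0,0.1315],[0,0,0.1315],[0,0,0.1315],[0,0,0],[0,0,0],[0,0,0],[0,0,0],[0,0,0],[0,0,0],[0,0,0],[0,0,0],[0,0,0],[0,0,0],[0,0,0],[0,0,0],[0,0,0],[0,0,0]], delta_pos=[[0,0,0],[0,0,0],[0,0,0],[0,0,0],[0,0,0],[1.42,-3.75,0],[1.42,-3.75,0],[1.42,-3.75,0],[1.42,-3.75,0],[1.42,-3.75,0],[1.42,-3.75,0],[1.42,-3.75,0],[1.42,-3.75,0],[1.42,-3.75,0],[1.42,-3.75,0],[1.42,-3.75,0],[1.42,-3.75,0],[1.42,-3.75,0],[1.42,-3.75,0]], gripper=[8.7,8.7,8.7,8.7,8.7,8.7,8.7,8.7,8.7,8.7,8.7,8.7,8.7,8.7,8.7,8.7,8.7,8.7,8.7], squeeze=35)

```text
time_s: 3.4
tool_pos: [0.5691, -0.179, 0.2368]
tool_rot: [180.0, -0.0, -18.6]
force: [0.9, -0.1, -0.4]
grip_width: 0.0869
grasp_force: 0.0
```

Call:
drive_tool(angular=[[0,0.109,0],[0,0.109,0],[0,0.109,0],[0,0.109,0],[0,0,0],[0,0,0]], delta_pos=[[0,0,0],[0,0,0],[0,0,0],[0,0,0],[0,0,0],[0,0,0]], gripper=[6,6,6,6,6,6])

```text
time_s: 4.0
tool_pos: [0.5681, -0.1804, 0.2373]
tool_rot: [180.0, -24.9, -18.6]
force: [0.4, -1.2, 0.6]
grip_width: 0.0604
grasp_force: 0.0
```

```bash
cat > rel.py <<'E'
from h import *
import sys
def to(t,msg=""):
    s=telemetry.get_obs(); r=R.from_euler('xyz',s["tool_rot"],degrees=True)
    print(msg,"tool-frame cm",np.round(r.inv().apply(np.array(t)-s["tool_pos"])*100,2))
    return s
if __name__=="__main__":
    s=to([float(v) for v in sys.argv[1:4]])
    print(s["time_s"],np.round(s["tool_pos"],4),np.round(s["tool_rot"],2),np.round(s["qpos"],1),np.round(s["force"],1),s["grip_width"],s["grasp_force"])
E
python3 rel.py .5676 -.1798 .020
```

```text
tool-frame cm [-9.23 -0.05 19.67]
4.0 [ 0.5681 -0.1804  0.2373] [179.96 -24.94 -18.6 ] [ 3.600e+01 -4.800e+00 -2.090e+01  1.123e+02 -1.000e-01  4.730e+01
 -9.380e+01] [ 0.4 -1.2  0.6] 0.060416627366722264 0.0
```

Call:
drive_tool(angular=[[0,0,0],[0,0,0],[0,0,0],[0,0,0],[0,0,0],[0,0,0],[0,0,0],[0,0,0],[0,0,0],[0,0,0],[0,0,0],[0,0,0],[0,0,0],[0,0,0]], delta_pos=[[-0.77,0,1.64],[-0.77,0,1.64],[-0.77,0,1.64],[-0.77,0,1.64],[-0.77,0,1.64],[-0.77,0,1.64],[-0.77,0,1.64],[-0.77,0,1.64],[-0.77,0,1.64],[-0.77,0,1.64],[-0.77,0,1.64],[-0.75,0,1.6],[0,0,0],[0,0,0]], gripper=[6,6,6,6,6,6,6,6,6,6,6,6,6,6])

```text
time_s: 5.4
tool_pos: [0.5692, -0.1803, 0.02]
tool_rot: [-180.0, -25.0, -18.6]
force: [-0.4, 0.6, 0.5]
grip_width: 0.0603
grasp_force: 0.0
```

```bash
python3 rel.py .5676 -.1798 .020; python3 - <<'E'
from h import *
a=eyes.read_camera("top");b=eyes.read_camera("side")
A=cv2.resize(np.array(a["pixels"])[140:240,290:390],(400,400));B=cv2.resize(np.array(b["pixels"])[150:240,255:345],(400,400))
cv2.imwrite("pics/grasp.png",np.hstack([A,B])[...,::-1])
E
```

```text
tool-frame cm [-0.15  0.   -0.07]
5.4 [ 0.5692 -0.1803  0.02  ] [-179.98  -24.96  -18.62] [  31.8   11.9  -19.1  124.2   16.9   20.3 -109.2] [-0.4  0.6  0.5] 0.06033070513906821 0.0
```

View pics/grasp.png

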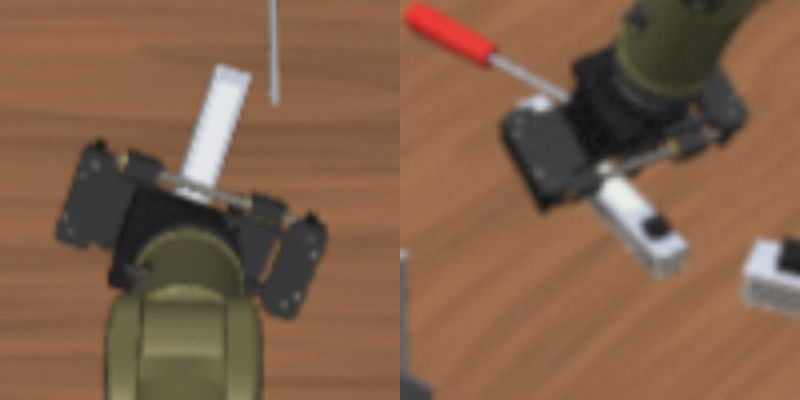

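The gripper straddles the bar at its middle, with the connector end nearest the robot and clear of the gripper body. I'll close and lift.

Call:
drive_tool(angular=[[0,0,0],[0,0,0],[0,0,0],[0,0,0],[0,0,0],[0,0,0],[0,0,0],[0,0,0]], delta_pos=[[0,0,0],[0,0,0],[0,0,0],[0,0,0],[0,0,0],[0,0,0],[0,0,0],[0,0,0]], gripper=[2,2,2,2,2,2,2,2], squeeze=40)

```text
time_s: 6.3
tool_pos: [0.5676, -0.1801, 0.0197]
tool_rot: [180.0, -25.0, -18.6]
force: [-2.4, -0.4, 3.1]
grip_width: 0.0278
grasp_force: 40.0
```

Call:
drive_tool(angular=[[0,0,0],[0,0,0],[0,0,0],[0,0,0],[0,0,0],[0,0,0],[0,0,0],[0,0,0],[0,0,0],[0,0,0],[0,0,0],[0,0,0]], delta_pos=[[0.21,0,-0.45],[0.42,0,-0.9],[0.85,0,-1.8],[0.85,0,-1.8],[0.85,0,-1.8],[0.85,0,-1.8],[0.85,0,-1.8],[0.85,0,-1.8],[0.85,0,-1.8],[0.85,0,-1.8],[0.42,0,-0.9],[0,0,0]], gripper=[2,2,2,2,2,2,2,2,2,2,2,2])

```text
time_s: 7.5
tool_pos: [0.5693, -0.1804, 0.2058]
tool_rot: [180.0, -25.2, -18.6]
force: [0.3, 1.0, -1.5]
grip_width: 0.0276
grasp_force: 40.0
```

Call:
drive_tool(angular=[[0,0,0],[0,0,0],[0,0,0],[0,0,0],[0,0,0],[0,0,0],[0,-0.109,0],[0,-0.109,0],[0,-0.109,0],[0,-0.109,0],[0,0,-0.109],[0,0,-0.109],[0,0,-0.109],[0,0,-0.109],[0,0,0]], delta_pos=[[0.87,0,-1.87],[0.87,0,-1.87],[0.87,0,-1.87],[0.87,0,-1.87],[0.87,0,-1.87],[0.87,0,-1.87],[0,0,0],[0,0,0],[0,0,0],[0,0,0],[0,0,0],[0,0,0],[0,0,0],[0,0,0],[0,0,0]], gripper=[2,2,2,2,2,2,2,2,2,2,2,2,2,2,2])

```text
time_s: 9.0
tool_pos: [0.5682, -0.1801, 0.3258]
tool_rot: [-179.9, 0.1, 6.4]
force: [0.6, 0.2, -2.0]
grip_width: 0.0279
grasp_force: 40.0
```

Call:
drive_tool(angular=[[0,0,0],[0,0,0],[0,0,0],[0,0,0],[0,0,0],[0,0,0],[0,0,0],[0,0,0],[0,0,0],[0,0,0],[0,0,0],[0,0,0],[0,-0.118,0],[0,-0.118,0],[0,-0.118,0],[0,-0.118,0],[0,0,0],[0,0,0],[0,0,0]], delta_pos=[[0.43,-3.15,0],[0.43,-3.15,0],[0.43,-3.15,0],[0.43,-3.15,0],[0.43,-3.15,0],[0.43,-3.15,0],[0.43,-3.15,0],[0.43,-3.15,0],[0.43,-3.15,0],[0.43,-3.15,0],[0.43,-3.15,0],[0.43,-3.15,0],[0,0,0],[0,0,0],[0,0,0],[0,0,0],[0,0,0],[0,0,0],[0,0,0]], gripper=[2,2,2,2,2,2,2,2,2,2,2,2,2,2,2,2,2,2,2])

```text
time_s: 10.9
tool_pos: [0.5769, 0.2013, 0.3285]
tool_rot: [180.0, 27.0, 6.4]
force: [-0.3, 0.7, -0.3]
grip_width: 0.0276
grasp_force: 39.9
```

```bash
python3 rel.py .5788 .2015 .113; python3 - <<'E'
from h import *
a=eyes.read_camera("top");b=eyes.read_camera("side")
A=cv2.resize(np.array(a["pixels"])[110:250,150:290],(400,400));B=cv2.resize(np.array(b["pixels"])[110:290,150:290],(400,514))[:]
im=np.zeros((514,800,3),np.uint8); im[:400,:400]=A; im[:,400:]=B
cv2.imwrite("pics/above.png",im[...,::-1])
E
```

```text
tool-frame cm [ 9.950e+00 -1.000e-02  1.912e+01]
10.9 [0.5769 0.2013 0.3285] [179.96  26.99   6.36] [ 1.000e-01  3.700e+01 -3.540e+01  5.550e+01  9.300e+00  1.176e+02
 -1.151e+02] [-0.3  0.7 -0.3] 0.027570412806601732 39.90475966944359
```

View pics/above.png

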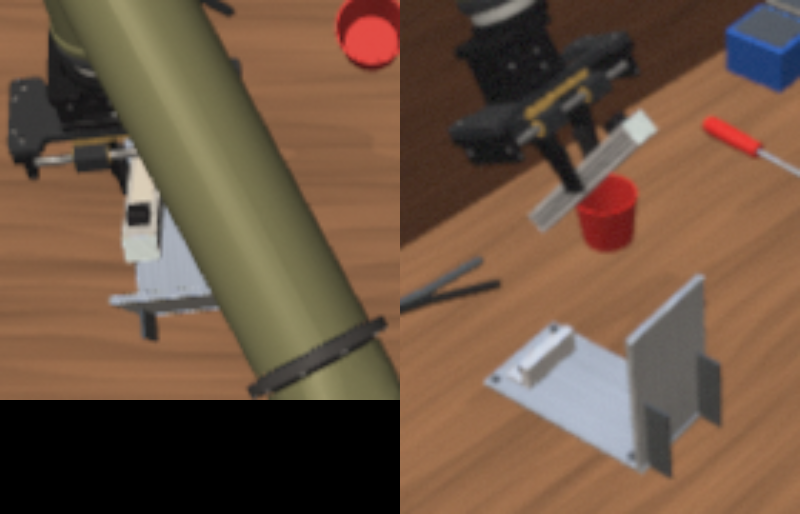

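The bar is held centrally above the stand, connector up, with its window facing away from the back plate. Joint 6 is near its limit, and descending should relieve that.

Call:
drive_tool(angular=[[0,0,0],[0,0,0],[0,0,0],[0,0,0],[0,0,0],[0,0,0],[0,0,0],[0,0,0],[0,0,0],[0,0,0],[0,0,0],[0,0,0],[0,0,0],[0,0,0]], delta_pos=[[0.83,0,1.59],[0.83,0,1.59],[0.83,0,1.59],[0.83,0,1.59],[0.83,0,1.59],[0.83,0,1.59],[0.83,0,1.59],[0.83,0,1.59],[0.83,0,1.59],[0.83,0,1.59],[0.83,0,1.59],[0.83,0,1.59],[0,0,0],[0,0,0]], gripper=[2,2,2,2,2,2,2,2,2,2,2,2,2,2])

```text
time_s: 12.4
tool_pos: [0.5794, 0.2014, 0.1118]
tool_rot: [-180.0, 27.1, 6.4]
force: [0.1, 0.2, -1.1]
grip_width: 0.0274
grasp_force: 39.9
```

```bash
python3 rel.py .5788 .2015 .1048; python3 - <<'E'
from h import *
a=eyes.read_camera("top");b=eyes.read_camera("side")
A=cv2.resize(np.array(a["pixels"])[120:230,160:270],(400,400),interpolation=cv2.INTER_CUBIC);B=cv2.resize(np.array(b["pixels"])[180:300,170:260],(400,533),interpolation=cv2.INTER_CUBIC)
im=np.zeros((533,800,3),np.uint8); im[:400,:400]=A; im[:,400:]=B
cv2.imwrite("pics/low.png",im[...,::-1])
E
```

```text
tool-frame cm [ 0.27 -0.02  0.64]
12.4 [0.5794 0.2014 0.1118] [-180.     27.11    6.38] [   2.1   43.3  -33.8   71.4   12.4   96.8 -114.1] [ 0.1  0.2 -1.1] 0.02740980872845155 39.904600941517856
```

View pics/low.png

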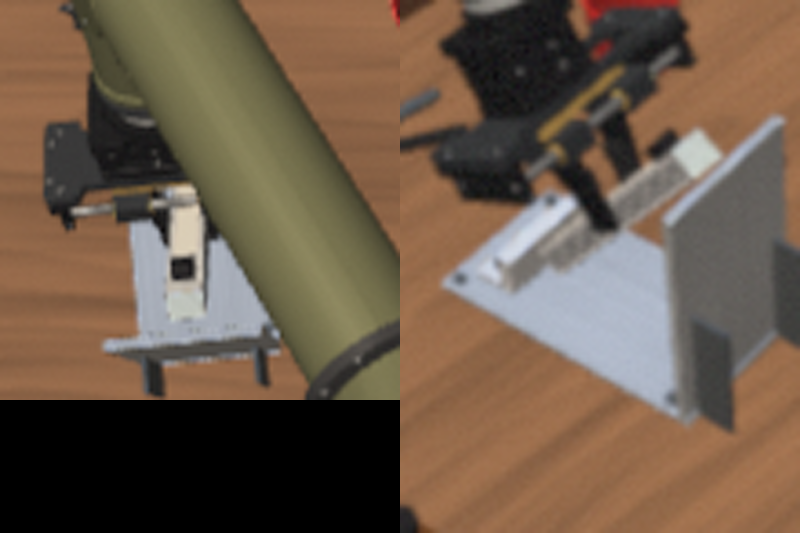

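The foot is just above the base plate and next to the stop, the bar is centred, and the top is clear of the back plate. I'll lower it gently.

Call:
drive_tool(angular=[[0,0,0],[0,0,0],[0,0,0],[0,0,0],[0,0,0],[0,0,0],[0,0,0]], delta_pos=[[0.045,0,0.09],[0.045,0,0.09],[0.045,0,0.09],[0.045,0,0.09],[0.045,0,0.09],[0,0,0],[0,0,0]], gripper=[2,2,2,2,2,2,2])

```text
time_s: 13.2
tool_pos: [0.5795, 0.2013, 0.1071]
tool_rot: [180.0, 27.1, 6.4]
force: [-0.7, -0.6, -1.4]
grip_width: 0.0277
grasp_force: 39.9
```

Call:
drive_tool(angular=[[0,0,0],[0,0,0],[0,0,0],[0,0,0]], delta_pos=[[0.045,0,0.09],[0,0,0],[0,0,0],[0,0,0]], gripper=[2,2,2,2])

```text
time_s: 13.6
tool_pos: [0.5795, 0.2014, 0.1061]
tool_rot: [180.0, 27.0, 6.4]
force: [-1.3, -0.1, -0.8]
grip_width: 0.0276
grasp_force: 39.9
```

Call:
drive_tool(angular=[[0,0,0],[0,0,0],[0,0,0],[0,0,0]], delta_pos=[[0.045,0,0.09],[0,0,0],[0,0,0],[0,0,0]], gripper=[2,2,2,2])

```text
time_s: 14.0
tool_pos: [0.5795, 0.2013, 0.1051]
tool_rot: [180.0, 27.0, 6.4]
force: [0.0, 0.3, -1.5]
grip_width: 0.0278
grasp_force: 39.9
```

Call:
drive_tool(angular=[[0,0,0],[0,0,0],[0,0,0]], delta_pos=[[0.045,0,0.09],[0,0,0],[0,0,0]], gripper=[2,2,2])

```text
time_s: 14.3
tool_pos: [0.5795, 0.2013, 0.1041]
tool_rot: [180.0, 27.1, 6.4]
force: [-0.1, 0.3, -1.6]
grip_width: 0.0279
grasp_force: 39.9
```

Call:
drive_tool(angular=[[0,0,0],[0,0,0],[0,0,0]], delta_pos=[[0.045,0,0.09],[0,0,0],[0,0,0]], gripper=[2,2,2])

```text
time_s: 14.6
tool_pos: [0.5795, 0.2014, 0.1032]
tool_rot: [180.0, 27.0, 6.4]
force: [-0.2, 0.5, -1.2]
grip_width: 0.0279
grasp_force: 39.9
```

Call:
drive_tool(angular=[[0,0,0],[0,0,0],[0,0,0]], delta_pos=[[0.022,0,0.045],[0,0,0],[0,0,0]], gripper=[2,2,2])

```text
time_s: 14.9
tool_pos: [0.5795, 0.2014, 0.103]
tool_rot: [180.0, 27.0, 6.4]
force: [-1.0, 0.3, 1.0]
grip_width: 0.0277
grasp_force: 39.9
```

Call:
drive_tool(angular=[[0,0,0],[0,0,0],[0,0,0],[0,0,0]], delta_pos=[[0.09,0,-0.045],[0.09,0,-0.045],[0,0,0],[0,0,0]], gripper=[2,2,2,2])

```text
time_s: 15.3
tool_pos: [0.5809, 0.2017, 0.1031]
tool_rot: [-180.0, 27.1, 6.4]
force: [-6.0, -1.2, 4.2]
grip_width: 0.028
grasp_force: 39.9
```

Call:
drive_tool(angular=[[0,0,0],[0,0,0],[0,0,0]], delta_pos=[[0.09,0,-0.045],[0,0,0],[0,0,0]], gripper=[2,2,2])

```text
time_s: 15.6
tool_pos: [0.5819, 0.2019, 0.103]
tool_rot: [-180.0, 27.1, 6.4]
force: [-4.5, -1.0, 5.5]
grip_width: 0.0275
grasp_force: 39.9
```

Call:
drive_tool(angular=[[0,0,0],[0,0,0],[0,0,0]], delta_pos=[[0.045,0,-0.022],[0,0,0],[0,0,0]], gripper=[2,2,2])

```text
time_s: 15.9
tool_pos: [0.5821, 0.202, 0.1031]
tool_rot: [-180.0, 27.2, 6.4]
force: [-5.2, -0.9, 6.3]
grip_width: 0.028
grasp_force: 39.9
```

Call:
drive_tool(angular=[[0,0,0],[0,0,0],[0,0,0]], delta_pos=[[-0.03,0,-0.06],[0,0,0],[0,0,0]], gripper=[2,2,2])

```text
time_s: 16.2
tool_pos: [0.5823, 0.2019, 0.1032]
tool_rot: [-180.0, 27.1, 6.4]
force: [-4.6, 0.3, 3.4]
grip_width: 0.0276
grasp_force: 39.9
```

```bash
python3 rel.py .5788 .2015 .1048; python3 - <<'E'
from h import *
b=eyes.read_camera("side")
B=cv2.resize(np.array(b["pixels"])[190:280,170:270],(800,600),interpolation=cv2.INTER_CUBIC)
cv2.imwrite("pics/foot.png",B[...,::-1])
E
```

```text
tool-frame cm [-0.38  0.    0.02]
16.2 [0.5823 0.2019 0.1032] [-179.99   27.15    6.41] [   1.9   44.1  -33.6   71.2   12.7   96.3 -114. ] [-4.6  0.3  3.4] 0.027590468413366914 39.90199987456435
```

View pics/foot.png

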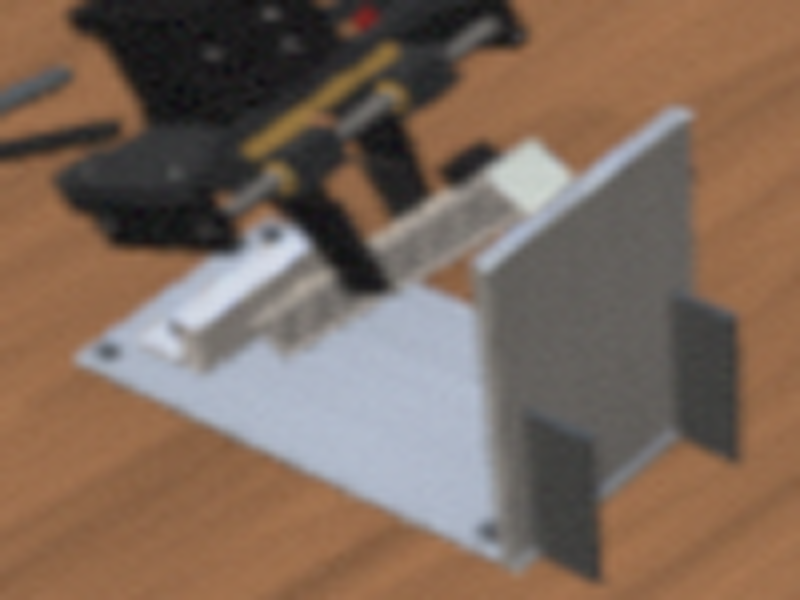

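The foot is down against the stop and the top is clear of the plate. Next I'll lean the bar back about its foot in small steps.

Call:
drive_tool(angular=[[0,0.0175,0],[0,0.0175,0],[0,0.0175,0],[0,0,0],[0,0,0]], delta_pos=[[-0.08,0,0.15],[-0.08,0,0.15],[-0.08,0,0.15],[0,0,0],[0,0,0]], gripper=[2,2,2,2,2])

```text
time_s: 16.75
tool_pos: [0.5779, 0.2015, 0.1004]
tool_rot: [-180.0, 24.1, 6.4]
force: [-5.8, -1.2, 3.8]
grip_width: 0.0276
grasp_force: 39.9
```

Call:
drive_tool(angular=[[0,0.0175,0],[0,0,0],[0,0,0]], delta_pos=[[-0.08,0,0.15],[0,0,0],[0,0,0]], gripper=[2,2,2])

```text
time_s: 17.05
tool_pos: [0.5766, 0.2013, 0.0994]
tool_rot: [-180.0, 23.1, 6.4]
force: [-6.0, -0.3, 4.3]
grip_width: 0.0273
grasp_force: 39.9
```

```bash
python3 rel.py .5788 .2015 .1048; python3 - <<'E'
from cell import telemetry
print(telemetry.get_obs()["wrist_torque"])
E
```

```text
tool-frame cm [-0.01  0.01 -0.58]
17.05 [0.5766 0.2013 0.0994] [-179.99   23.14    6.42] [   3.1   40.7  -34.2   76.1   13.    91.1 -114.3] [-6.  -0.3  4.3] 0.027266735322195552 39.90322309022304
[-0.07464386  1.19379353 -0.02055209]
```

Call:
drive_tool(angular=[[0,0.0087,0],[0,0,0],[0,0,0]], delta_pos=[[-0.04,0,0.075],[0,0,0],[0,0,0]], gripper=[2,2,2])

```text
time_s: 17.35
tool_pos: [0.5759, 0.2013, 0.0989]
tool_rot: [-180.0, 22.7, 6.4]
force: [-6.4, -0.7, 5.2]
grip_width: 0.0276
grasp_force: 39.9
```

Call:
drive_tool(angular=[[0,0.0087,0],[0,0,0],[0,0,0]], delta_pos=[[-0.04,0,0.075],[0,0,0],[0,0,0]], gripper=[2,2,2])

```text
time_s: 17.65
tool_pos: [0.5752, 0.2012, 0.0984]
tool_rot: [-180.0, 22.2, 6.4]
force: [-6.9, -1.3, 5.7]
grip_width: 0.0276
grasp_force: 39.9
```

```bash
python3 - <<'E'
from h import *
print(telemetry.get_obs()["wrist_torque"])
b=eyes.read_camera("side")
B=cv2.resize(np.array(b["pixels"])[190:280,170:270],(800,600),interpolation=cv2.INTER_CUBIC)
cv2.imwrite("pics/lean.png",B[...,::-1])
E
```

```text
[-0.17533178  1.23808881 -0.008729  ]
```

View pics/lean.png

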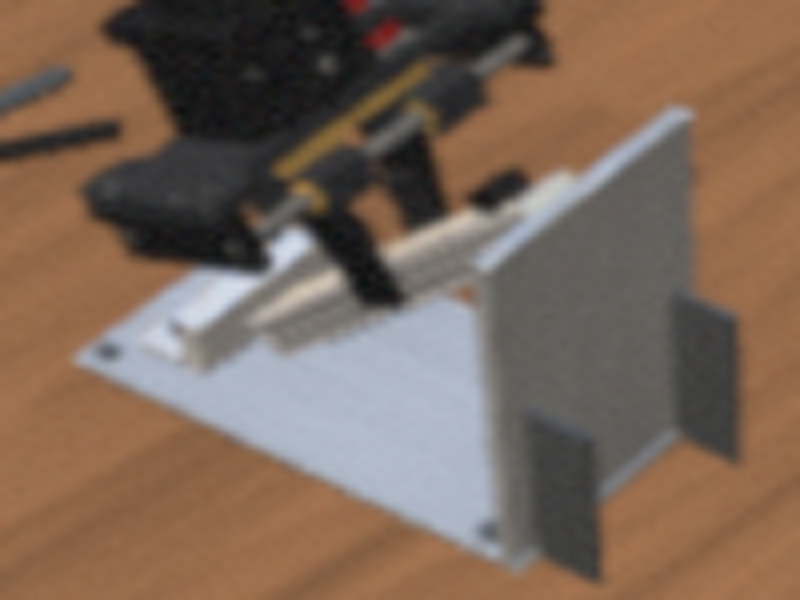

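The top edge is close to the plate, and the foot still sits against the stop at about (270,335).

Call:
drive_tool(angular=[[0,0.0087,0],[0,0,0],[0,0,0]], delta_pos=[[-0.042,0,0.07],[0,0,0],[0,0,0]], gripper=[2,2,2])

```text
time_s: 18.0
tool_pos: [0.575, 0.2012, 0.0982]
tool_rot: [-180.0, 21.6, 6.4]
force: [-3.8, -0.6, 6.1]
grip_width: 0.0281
grasp_force: 39.9
```

```bash
python3 -c "
from cell import telemetry
print(telemetry.get_obs()['wrist_torque'])"
```

```text
[-0.16483986  1.28106462 -0.01700637]
```

Call:
drive_tool(angular=[[0,0.0087,0],[0,0,0],[0,0,0]], delta_pos=[[-0.045,0,0.065],[0,0,0],[0,0,0]], gripper=[2,2,2])

```text
time_s: 18.3
tool_pos: [0.575, 0.2012, 0.0981]
tool_rot: [-180.0, 21.0, 6.4]
force: [-3.1, -0.7, 7.2]
grip_width: 0.0276
grasp_force: 40.0
```

```bash
python3 -c "
from cell import telemetry
print(telemetry.get_obs()['wrist_torque'])"
```

```text
[-0.04171808  1.18230534  0.12938564]
```

The TCP has stalled while fx eased, so the top is now on the plate. Now the steady push towards the stop.

Call:
drive_tool(angular=[[0,0,0],[0,0,0],[0,0,0]], delta_pos=[[0.055,0,-0.035],[0,0,0],[0,0,0]], gripper=[2,2,2])

```text
time_s: 18.6
tool_pos: [0.575, 0.2012, 0.0981]
tool_rot: [-180.0, 21.1, 6.4]
force: [-5.1, -1.3, 7.4]
grip_width: 0.0276
grasp_force: 40.0
```

Call:
drive_tool(angular=[[0,0,0],[0,0,0],[0,0,0],[0,0,0],[0,0,0],[0,0,0],[0,0,0],[0,0,0]], delta_pos=[[0.02,0,-0.01],[0,0,0],[0,0,0],[0,0,0],[0,0,0],[0,0,0],[0,0,0],[0,0,0]], gripper=[2,2,2,2,2,2,2,2])

```text
time_s: 19.4
tool_pos: [0.575, 0.2012, 0.098]
tool_rot: [-180.0, 21.1, 6.4]
force: [-5.3, -0.3, 8.2]
grip_width: 0.0275
grasp_force: 40.0
```

Call:
drive_tool(angular=[[0,0,0],[0,0,0],[0,0,0],[0,0,0],[0,0,0],[0,0,0],[0,0,0]], delta_pos=[[0,0,0],[0,0,0],[0,0,0],[0,0,0],[0,0,0],[0,0,0],[0,0,0]], gripper=[3.2,4,5,6,6,6,6])

```text
time_s: 20.1
tool_pos: [0.5759, 0.2009, 0.0973]
tool_rot: [180.0, 21.0, 6.4]
force: [0.7, 0.5, -0.2]
grip_width: 0.0592
grasp_force: 0.0
```

Call:
drive_tool(angular=[[0,0,0],[0,0,0],[0,0,0],[0,0,0],[0,0,0],[0,0,0],[0,0,0],[0,0,0],[0,0,0],[0,0,0],[0,0,0]], delta_pos=[[0,0,-0.5],[0,0,-1],[0,0,-1],[0,0,-1],[0,0,-1.5],[0,0,-1.5],[0,0,-1.5],[0,0,-1.5],[0,0,-1.5],[0,0,0],[0,0,0]], gripper=[6,6,6,6,6,6,6,6,6,6,6])

```text
time_s: 21.2
tool_pos: [0.6152, 0.2055, 0.2003]
tool_rot: [-180.0, 21.0, 6.4]
force: [-0.3, -0.7, -0.5]
grip_width: 0.0603
grasp_force: 0.0
```

```bash
python3 rel.py .5788 .2015 .1048; python3 - <<'E'
from h import *
a=eyes.read_camera("top");b=eyes.read_camera("side")
A=cv2.resize(np.array(a["pixels"])[120:230,160:270],(400,400),interpolation=cv2.INTER_CUBIC);B=cv2.resize(np.array(b["pixels"])[180:300,170:260],(400,533),interpolation=cv2.INTER_CUBIC)
im=np.zeros((533,800,3),np.uint8); im[:400,:400]=A; im[:,400:]=B
cv2.imwrite("pics/end.png",im[...,::-1])
E
```

```text
tool-frame cm [-0.   -0.   10.23]
21.2 [0.6152 0.2055 0.2003] [-179.99   20.99    6.39] [   1.5   39.4  -34.5   65.    13.   100.8 -113.6] [-0.3 -0.7 -0.5] 0.06030774137847376 0.0
```

View pics/end.png

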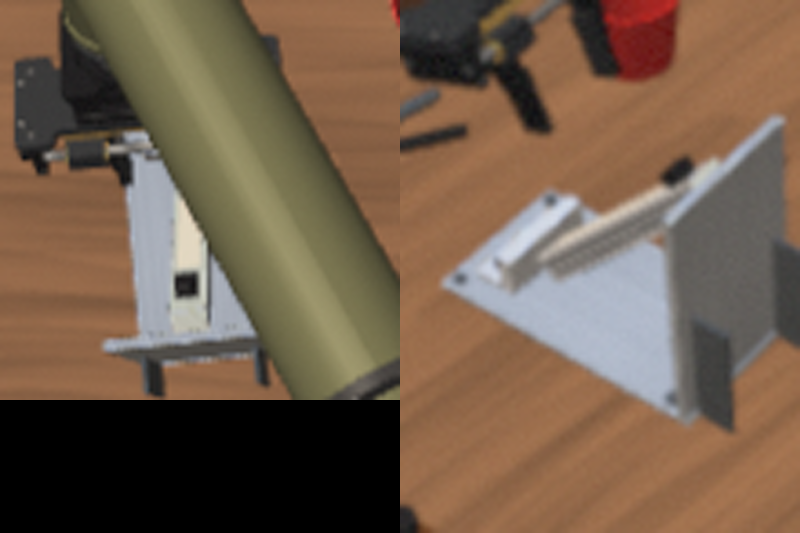

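The bar leans by itself against the plate, connector up and window outward, with its foot at the stop and roughly in the middle. The gripper is clear, so I'm handing in.

```bash
python3 -c "
from cell import env
print(env.sign_off())"
```

```text
the job is handed in; nothing more can be done
None
```

The light bar now leans by itself in the curing stand, connector end up and window facing away from the back plate; I pushed its foot home with about 5 N for 0.8 s, left the bystanders alone, and handed in at about 21 s (no verdict was returned).

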